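# Clamp a marked strip under the hold-down pin

### The job

Slide the wooden strip along the bench, without lifting it, until its red spot lies right beneath the pin of the blue hold-down clamp. Then pull the clamp's spring-loaded black handle out until its yellow pointer is level with the red clip on the rail, so that the pin presses on the red spot, and finish while still holding the handle there with the fingers, since it springs back when let go. Do not disturb the fastener pack, the spool or the red carton.

Things in the scene. Friction and masses are not known exactly. Their poses are not given: they have to be found in the camera images.
- clamp: blue hold-down clamp fixed to the bench; origin at bench level in the middle of its 125 x 125 mm bed (12 mm thick). -x points roughly to the robot: the handle pulls out that way; its overhead arm reaches to +y. Grey slide housing: x -50 to 50, y -42 to 2 mm, 45 mm high. A tongue of the bed (10 mm thick, y -67 to -3 mm) and a scale rail (y -65 to -57 mm, 38 mm high) run forward to x -165 mm
- clamp_boss (a point): middle of the top of the round boss (34 mm diameter, 89 to 125 mm above the bench) at the arm's end, clamp x -40, y 140 mm; the pin's quill slides in it. Quill, handle home: 19 mm diameter from 55 mm up, 26 mm cap to 138 mm. The arm (26 mm wide, 103 to 125 mm high) joins it to a column 34 x 26 mm at clamp x 0, y 42 mm
- pull (a joint): how far the black handle is pulled out along the clamp's -x, m: 0 = home, 0.058 = end stop. A spring returns it: about 2 N at home, 130 N/m more, plus 1 to 2 N from the pin once that bears; the red clip is 36 to 50 mm out. Pulling lowers the pin by half the travel
- pull_grip (a point): grip point on the black upright handle paddle, 80 mm above the bench; paddle 12 mm thick (clamp x), 44 mm wide (clamp y), from 20 to 100 mm high, at clamp x -80, y -20 mm when home. Pinch it from above across its 12 mm. The housing (45 mm high) begins 20 mm behind it when home; a steel bar 20 mm wide, top 34 mm high, leads back from it
- pull_pointer (a point): outer tip of the small yellow pointer on the right (clamp -y) side of the handle paddle, 43 mm above the bench; it is in line, along the clamp's x, with the middle of the paddle's thickness
- mark: red clip, 5 mm long, sitting on the scale rail; origin in its middle, 38 mm above the bench; axes as the clamp's. The pointer is at the mark when its position along this x axis equals the clip's
- pin_tip (a point): lower end (6 mm diameter, brass) of the clamp's pin, at clamp x -40, y 140 mm; 29 mm above the bench with the handle home, so 15 mm above the strip's top. It moves only up and down and is sprung: it bears on the strip once the handle is about 30 mm out, with about 1.2 N growing to about 5 N
- strip: loose light wooden strip 40 (own x) x 180 (own y) x 14 mm, 0.12 kg, lying flat; origin in the middle of its underside; it can be gripped across its 40 mm width from above and slid with the fingertips just off the bench
- strip_spot (a point): centre of the red spot, 14 mm diameter, on the strip's top face, on its centre line 65 mm from its middle toward its -y end (25 mm from that end, the end nearer the clamp)
- fastener_pack: small clear and blue pack of fasteners, 64 x 78 x 26 mm, loose bystander; origin at middle of underside
- spool: white spool of line, 53 mm diameter, 50 mm high, loose bystander; origin at middle of underside
- carton: small red carton 46 x 53 x 56 mm, loose bystander behind the clamp; origin at middle of underside

How it is judged (in metres and radians):
On the way, in this order (a step that is already met when the one before it is completed fails the run):
1. the red spot lies beneath the pin, the handle still home (horizontal distance between strip_spot and pin_tip below 0.007 m and value of joint pull below 0.006 m and linear speed of strip below 0.03 m/s), for 0.2 s.
2. the handle is pulled out to the red clip and the pin presses on the red spot (horizontal distance between strip_spot and pin_tip below 0.007 m and x of pull_pointer in the frame of mark between -0.005 and 0.005 m and contact force between pin and strip above 1 N and contact force between the fingers and pull above 2 N), for 0.2 s.
At the end, for the whole second after the job is handed in: The fingers hold the handle (more than 2 N) with its pointer within 5 mm of the red clip, at rest; the pin presses on the strip with more than 1 N, within 7 mm of the red spot's centre; the strip lies flat, untouched by the robot (all of step 2 and velocity of joint pull between -0.01 and 0.01 m/s and angle between strip's own z axis and vertical below 0.06 rad and contact force between the arm and strip below 0.5 N); the arm keeps its last pose, push and grip.
It fails at once if the strip is lifted more than 25 mm off the bench (height (world z) of strip above 0.025 m).
It fails at once if the fastener pack is moved more than 20 mm (distance of fastener_pack from where it was at the start of the episode above 0.02 m).
It fails at once if the spool is moved more than 20 mm (distance of spool from where it was at the start of the episode above 0.02 m).
It fails at once if the red carton is moved more than 20 mm (distance of carton from where it was at the start of the episode above 0.02 m).
It also fails if it takes over 48 s, if anything falls off the work surface, if the arm or the gripper's body presses on something with over 40 N, if the wrist force passes 120 N, or if a joint passes its speed limit or range.

### The arm

A 7-joint arm with a two-finger parallel gripper is mounted at the origin on a cart in front of the work surface, level with it; the furniture and walls round the work are solid. World frame = base frame: x ahead of the robot, y to its left, z up, the work surface at z = 0. Lengths are in mm, angles in rad, forces in N, time in s.
With the tool pointing down it reaches from about 400 to 875 mm from the base axis. Payload 4.4 kg.
Tool frame: the origin (TCP) lies midway between the tips of the shut fingers; the grasp point (between the pads) lies ctrl.grip_depth behind it (ctrl.grip_depth is the distance from the TCP to the grasp point, in mm); z points along the fingers, y is the line along which they close (so a half turn about z gives the same grasp; the last joint's range is limited). The gripper opens to 85 mm and grips with 20 to 120 N. Pads are 22 mm wide; open, the fingers measure 114 mm over their backs; the gripper's body (76 mm by 85 mm) begins 54 mm behind the grasp point. The pads swing forward as they close: fully open they stand 13 mm farther back than shut.
Start: joints at [-0.066, 0.628, 0.038, 1.517, -0.027, 0.996, -0.02], TCP at [650.014, 0.027, 231.313] pointing down, gripper open.
Joint ranges: [-3.06, 3.06], [-0.37, 2.12], [-1.25, 1.32], [0.18, 2.47], [-1.1, 4.24], [0.23, 1.98], [-2.94, 2.94]. Speed limits (rad/s): [2.57, 2.57, 3.14, 3.14, 3.14, 3.14, 3.14].

### API

Orientations are given as [roll, pitch, yaw] about the fixed x, y, z axes, in that order (R = Rz(yaw) Ry(pitch) Rx(roll)).
In Python, from cell import ctrl gives the robot as it stands.
- The arm moves only by the tool carry_out, never from a script. Its argument "deltas" is one flat list of numbers, 7 for each row, row after row: the turn, a rotation vector about the tool's x, y, z in degrees, then the shift along the tool's x, y, z in m, then the closure, from -1 (fully open) to 1 (shut). In form: [wx, wy, wz, dx, dy, dz, claw, wx, wy, wz, dx, dy, dz, claw, ...]. A call has 1 to 12 rows; each row shifts and turns the commanded pose from where the row before left it, along the tool's axes as they then stand; what a row does not reach is not made up. A row lasts 1/8 s, in which the tool goes at most 62.5 mm and 10.7 degrees, less where a joint would pass 70% of its speed; a pose out of reach is approached as far as the arm can. A call with a gripper value outside its range is refused whole. The fingers move at their own pace and stop on an object; the grip force is fixed at half the most. Time passes only in rows, so rows that do not move let the fingers close. It gives the time, the measured TCP pose, the force, the opening and the grip force at its end, in the units of the state.
- ctrl.read_state(): the state, without advancing time (a new reading comes with each control period).
- ctrl.get_image(name): name is "scene" or "side" or "wrist"; returns the picture (400x640x3 uint8, red, green, blue); there is no depth.
- ctrl.calibration(name): a dict with "mtx" (3x3 intrinsics, pixels), "R" (3x3) and "t" (3): a world point X has camera coordinates R X + t. Camera axes: x right, y down, z forward; pixel columns grow to the right and rows downward; lengths in mm; the calibration is good to about 2 mm. The wrist camera is an equidistant fisheye: a pixel r from the principal point sees the ray r / f radians off the axis. A picture is of the moment at which its call begins: read the wrist's pose just before it. calibration takes no time and is no camera call; for the wrist camera it gives the pose at the moment of the call.
- ctrl.finish_job(): hands the job in; it is judged then, once.
The state is a dict: "clock": time; "qpos": joint angles; "qd": joint speeds; "tau": joint torques, N m; "eef_pos": TCP position; "tool_rot": TCP orientation; "force": force on the tool from outside, world axes, zero at the start; "torque": the same for the moment, N m; "width": finger opening in mm; "gripper_force": force on a finger pad.
Only numpy, scipy, OpenCV 4.12 (cv2) and the standard library are available. Lean on these libraries where they do the work, as an engineer would, in place of code of your own. Each camera call takes 0.05 s, during which the arm holds its last target. There are 200 camera calls.

## Working session

There is one attempt and no reset: what is moved stays moved. The work goes in short steps, Python scripts to look and compute and a tool call to move; the robot and the scene stay as the last step left them, time stands still between calls to the robot, and variables do not carry over. Pictures are saved under pics/ and viewed, at most 10 in all, crops included, and the job is handed in when it is done.

Besides the shell and the picture viewer there is one more tool, called by a JSON object that holds its "method" and its "body". carry_out: Moves the arm, as the interface text tells. Its arguments: {"type":"object","properties":{"deltas":{"type":"array"}},"required":["deltas"]}

```bash
mkdir -p pics
python3 - <<'E'
from cell import ctrl
import cv2,numpy as np
s=ctrl.read_state();print(s, ctrl.grip_depth)
for n in("scene","side","wrist"):
    c=ctrl.calibration(n);print(n,{k:np.round(v,3).tolist() for k,v in c.items()})
    cv2.imwrite(f"pics/{n}0.png",ctrl.get_image(n)[:,:,::-1])
E
```

```text
{'clock': 0.0, 'qpos': array([-0.06575694,  0.62931858,  0.03842918,  1.51839274, -0.0270337 ,
        0.99624484, -0.01999222]), 'qd': array([ 1.49222621e-03, -2.05577404e-03, -2.16207448e-03,  5.51490819e-04,
       -9.86132300e-04,  7.97429548e-07,  6.59303590e-04]), 'tau': array([-1.11932164e-03, -5.63405585e+01,  1.22606792e+00, -1.93450052e+01,
        1.09587883e-02,  1.05136272e-02, -8.84369996e-06]), 'eef_pos': array([6.49382074e+02, 1.82526107e-02, 2.30398753e+02]), 'tool_rot': array([-3.13974620e+00, -1.26389303e-05,  1.57075248e+00]), 'force': array([-0.1438958 ,  0.57815459,  0.17348616]), 'torque': array([-0.00259431, -0.00151076,  0.02201852]), 'gripper_force': 0.0, 'width': 85.41060527616115} 18.700000000000003
scene {'mtx': [[417.756, 0.0, 319.268], [0.0, 417.756, 195.361], [0.0, 0.0, 1.0]], 'R': [[-0.889, -0.459, -0.013], [-0.263, 0.532, -0.805], [0.376, -0.712, -0.594]], 't': [578.822, 159.161, 1034.995]}
side {'mtx': [[476.55, 0.0, 320.372], [0.0, 476.55, 199.773], [0.0, 0.0, 1.0]], 'R': [[0.824, -0.566, 0.017], [-0.297, -0.458, -0.838], [0.482, 0.685, -0.546]], 't': [-407.182, 316.45, 947.687]}
wrist {'mtx': [[309.707, 0.0, 318.438], [0.0, 309.707, 195.464], [0.0, 0.0, 1.0]], 'R': [[1.0, -0.001, -0.001], [-0.0, -0.956, 0.292], [-0.001, -0.292, -0.956]], 't': [-648.978, -36.644, 378.537]}
```

View pics/scene0.png

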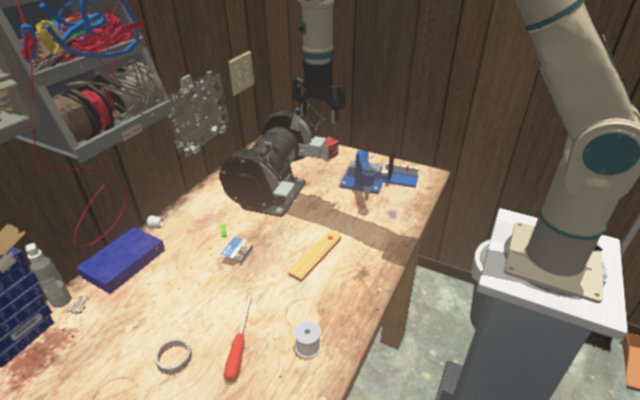

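View pics/wrist0.png

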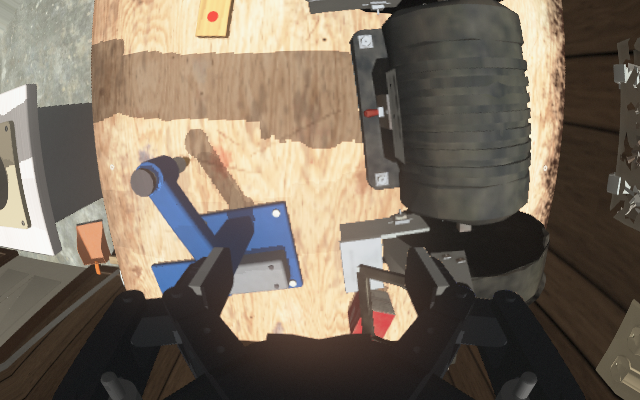

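View pics/side0.png

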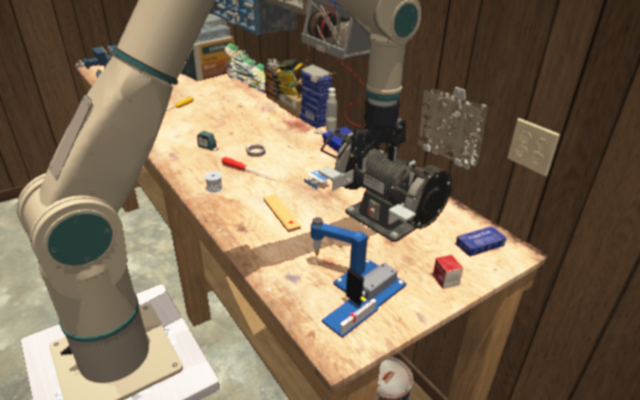

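The wrist view shows the boss cap (145,182), bed corners (287,202) and (301,288), and the spot (212,16). In the scene view the strip runs from (336,235) to (295,275). In the side view the clamp is at (360,280) and the strip at (282,212). I'll enlarge the crops next.

```bash
cat > h.py <<'E'
import numpy as np,cv2
from cell import ctrl
def ray(n,u,v,c=None):
    c=c or ctrl.calibration(n);K=c["mtx"];R=np.array(c["R"]);t=np.array(c["t"])
    a=np.array([(u-K[0][2])/K[0][0],(v-K[1][2])/K[1][1]])
    if n=="wrist":
        r=np.hypot(*a);d=np.array([*(a*np.sin(r)/max(r,1e-9)),np.cos(r)])
    else:d=np.array([*a,1.])
    return -R.T@t,R.T@d
def at(n,u,v,z,c=None):
    o,d=ray(n,u,v,c);return (o+d*(z-o[2])/d[2])[:2]
E
python3 - <<'E'
from h import *
for k,a in dict(bedTR=(287,202,12),bedBR=(301,288,12),bedBL_vis=(153,265,12),cap=(145,182,138),spot=(212,16,14),sBL=(196,36,14),sBR=(229,38,14),cartonTop=(368,315,56)).items(): print(k,at("wrist",*a).round(1))
for n,l in dict(scene=[(331,232),(341,238),(300,279),(289,272)],side=[(265,199),(279,196),(299,226),(287,230)]).items():
  for p in l: print(n,p,at(n,*p,14).round(1))
s=cv2.imread("pics/side0.png");a=cv2.resize(s[210:340,300:420],None,fx=4.5,fy=4.5,interpolation=cv2.INTER_CUBIC)
cv2.imwrite("pics/a.png",a)
c=cv2.imread("pics/scene0.png");b=cv2.resize(c[140:290,270:430],None,fx=4,fy=4,interpolation=cv2.INTER_CUBIC)
cv2.imwrite("pics/b.png",b)
E
```

```text
bedTR [610.5 -43.2]
bedBR [ 624.9 -168.8]
bedBL_vis [ 402.7 -143. ]
cap [497.9  15.9]
spot [523.2 188.1]
sBL [503.  164.9]
sBR [545.1 157.5]
cartonTop [ 713.3 -183.4]
scene (331, 232) [530.2 166.7]
scene (341, 238) [496.6 176.2]
scene (300, 279) [522.5 347.5]
scene (289, 272) [556.8 340. ]
side (265, 199) [521.7 332. ]
side (279, 196) [564.9 323.6]
side (299, 226) [533.7 161.9]
side (287, 230) [496.7 164.2]
```

View pics/a.png

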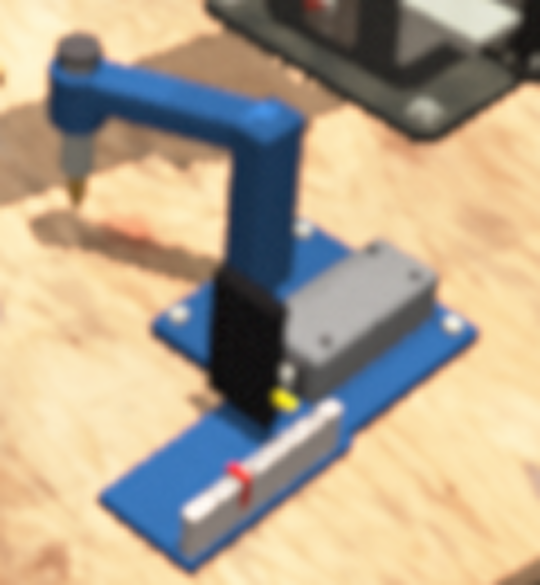

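View pics/b.png

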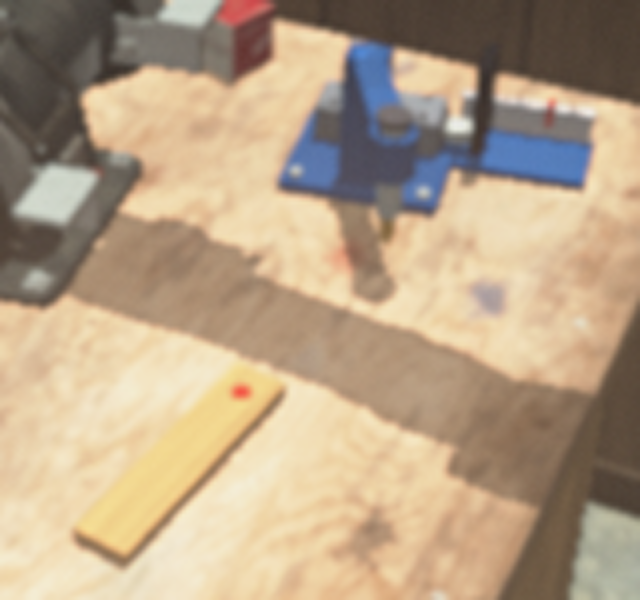

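The side crop shows the pin tip (75,207), bed corners (155,327), (313,222), (477,332), tongue front (103,497), clip (237,470) and pointer (297,403). The scene crop shows the pin tip (388,236), the spot (241,392) and the strip corners. I'll fit the clamp and strip poses across all views.

```bash
cat >> h.py <<'E'
from scipy.optimize import least_squares
def proj(c,n,X):
    K=np.array(c["mtx"]);p=np.array(c["R"])@X+np.array(c["t"])
    if n=="wrist":
        r=np.hypot(p[0],p[1]);q=p[:2]/r*np.arctan2(r,p[2])
    else:q=p[:2]/p[2]
    return np.array([K[0,0]*q[0]+K[0,2],K[1,1]*q[1]+K[1,2]])
def W(p,P):
    c,s=np.cos(p[2]),np.sin(p[2]);return np.array([p[0]+c*P[0]-s*P[1],p[1]+s*P[0]+c*P[1],P[2]])
def fit(obs,p0):
    f=lambda p:np.concatenate([proj(c,n,W(p,P))-uv for n,c,uv,P in obs])
    r=least_squares(f,p0,loss="soft_l1",x_scale=[1,1,.01]);return r.x,f(r.x).reshape(-1,2)
A=lambda x,y:((x+.5)/4.5-.5+300,(y+.5)/4.5-.5+210)
B=lambda x,y:((x+.5)/4-.5+270,(y+.5)/4-.5+140)
E
python3 - <<'E'
from h import *
C={n:ctrl.calibration(n) for n in("scene","side","wrist")}
mk=lambda n,uv,P:(n,C[n],uv,P)
o=[mk("side",A(75,207),(-40,140,29)),mk("side",A(79,45),(-40,140,138)),mk("side",A(153,325),(-62.5,62.5,12)),mk("side",A(313,222),(62.5,62.5,12)),mk("side",A(477,330),(62.5,-62.5,12)),mk("side",A(101,495),(-165,-3,10)),
mk("side",A(193,562),(-165,-67,10)),mk("scene",B(388,237),(-40,140,29)),mk("scene",B(395,114),(-40,140,138)),mk("scene",B(283,184),(62.5,62.5,12)),mk("scene",B(435,208),(-62.5,62.5,12)),mk("scene",B(583,181),(-165,-3,10)),
mk("wrist",(287,202),(62.5,62.5,12)),mk("wrist",(301,288),(62.5,-62.5,12)),mk("wrist",(145,182),(-40,140,138))]
p,r=fit(o,[555,-112,.114]);print("clamp",p.round(3));print(r.round(1).tolist())
print("pin",W(p,(-40,140,0)),"grip home",W(p,(-80,-20,80)))
inv=lambda q:np.array([[np.cos(p[2]),np.sin(p[2])],[-np.sin(p[2]),np.cos(p[2])]])@(q-p[:2])
print("clip",inv(at("side",*A(237,468),41)),inv(at("scene",*B(551,103),42)),"pointer",inv(at("side",*A(297,403),43)))
o=[mk("scene",B(241,392),(0,-65,14)),mk("scene",B(285,388),(-20,-90,14)),mk("scene",B(240,367),(20,-90,14)),mk("scene",B(125,553),(-20,90,14)),mk("scene",B(76,530),(20,90,14)),
mk("wrist",(212,16),(0,-65,14)),mk("wrist",(196,36),(-20,-90,14)),mk("wrist",(229,38),(20,-90,14)),mk("side",(265,199),(-20,90,14)),mk("side",(279,196),(20,90,14)),mk("side",(299,226),(20,-90,14)),mk("side",(287,230),(-20,-90,14))]
p,r=fit(o,[525,250,.1]);print("strip",p.round(3));print(r.round(1).tolist());print("spot",W(p,(0,-65,14)))
for n,uv,z in(("scene",(307,328),50),("scene",(235,243),26),("side",(213,175),50),("side",(316,177),26)):print(n,at(n,*uv,z))
E
```

```text
clamp [ 5.57018e+02 -1.16366e+02  1.63000e-01]
[[1.1, -0.1], [0.8, 0.1], [-0.8, -1.2], [-1.4, -1.4], [1.8, -0.3], [-1.2, -0.9], [-0.4, 1.2], [-1.2, 1.3], [-0.8, -0.1], [-2.2, -1.4], [-0.2, -0.5], [0.1, 0.5], [-1.6, 1.0], [2.8, -0.5], [-2.7, 0.8]]
pin [494.82393321  15.28470807   0.        ] grip home [ 481.32513371 -149.08616043   80.        ]
clip [-126.8523159   -58.21287488] [-128.61526544  -59.00070535] pointer [-76.05142496 -50.41612342]
strip [ 5.31729e+02  2.51682e+02 -1.23000e-01]
[[-0.1, -0.2], [0.5, -1.7], [-1.0, -2.0], [-0.2, -0.1], [-1.4, -1.3], [0.4, 0.6], [-1.6, 0.3], [-3.7, -1.6], [-1.5, -1.9], [-3.2, -2.0], [2.5, -0.4], [1.2, -0.6]]
spot [523.76779595 187.17170833  14.        ]
scene [429.77434779 480.90194467]
scene [723.8469233  325.22609439]
side [428.35010163 487.42721829]
side [710.26415231 340.09103312]
```

{"method": "carry_out", "body": {"deltas": [0,0,0,0.0385,-0.0165,0.014,-1,0,0,0,0.0385,-0.0165,0.014,-1,0,0,0,0.0385,-0.0165,0.014,-1,0,0,0,0.0385,-0.0165,0.014,-1,0,0,0,0.0385,-0.0165,0.014,-1,0,0,0,0.0385,-0.0165,0.014,-1,0,0,0,0.0385,-0.0165,0.014,-1,0,0,7,0,0,0,-1,0,0,0,0,0,0,-1,0,0,0,0,0,0,-1]}}

```text
clock: 1.4
eef_pos: [535.0, 268.7, 133.4]
tool_rot: [3.141, 0.0, 1.449]
force: [-0.2, 0.7, -0.4]
width: 85.5
gripper_force: 0.0
```

Run:
```python
from h import *
s=ctrl.read_state();print(s["clock"],s["eef_pos"],s["tool_rot"])
np.save("c1.npy",ctrl.calibration("wrist"),allow_pickle=True)
cv2.imwrite("pics/w1.png",ctrl.get_image("wrist")[:,:,::-1])
```

```text
1.4 [534.96079021 268.69375976 133.3822023 ] [3.14118854e+00 4.20608930e-04 1.44925632e+00]
```

View pics/w1.png

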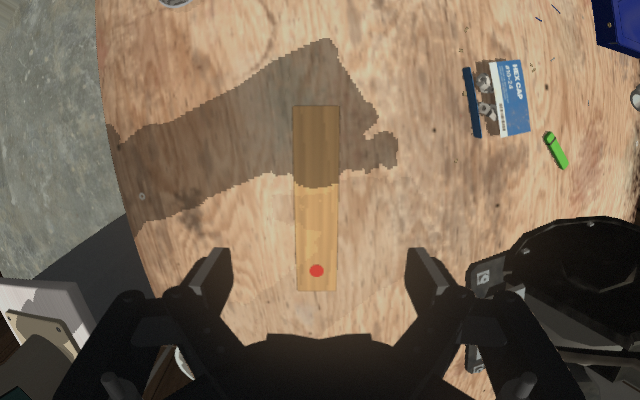

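The strip is between the fingers, with corners (293,106), (338,106), (337,290), (297,290) and the spot at (316,270).

Run:
```python
from h import *
c=np.load("c1.npy",allow_pickle=True).item()
o=[("wrist",c,uv,P) for uv,P in(((293,106.5),(-20,90,14)),((338,106.5),(20,90,14)),((337,290),(20,-90,14)),((297,290),(-20,-90,14)),((316.5,270.5),(0,-65,14)))]
p,r=fit(o,[531,251,-.12]);print(p,r.round(1).tolist(),W(p,(0,-65,14)),W(p,(0,20,14)))
```

```text
[ 5.30824363e+02  2.52739811e+02 -1.16839018e-01] [[-1.6, -0.9], [1.5, -1.2], [-0.3, 1.6], [0.1, 1.8], [0.2, 0.4]] [523.24709383 188.18297604  14.        ] [533.1558298  272.60345313  14.        ]
```

{"method": "carry_out", "body": {"deltas": [0,0,0,0.002,-0.002,0.03,-1,0,0,0,0,0,0.035,-1,0,0,0,0,0,0.035,-1,0,0,0,0,0,0.02,-1,0,0,0,0,0,0.009,-1,0,0,0,0,0,0,0.2,0,0,0,0,0,0,1,0,0,0,0,0,0,1,0,0,0,0,0,0,1,0,0,0,0,0,0,1]}}

```text
clock: 2.7
eef_pos: [533.8, 272.3, 5.8]
tool_rot: [3.139, -0.002, 1.449]
force: [0.0, -0.0, 5.9]
width: 37.9
gripper_force: 60.6
```

{"method": "carry_out", "body": {"deltas": [0,0,0,0,0,-0.002,1,0,0,0,-0.01,-0.0005,0,1,0,0,0,-0.02,-0.0008,0,1,0,0,0,-0.022,-0.001,0,1,0,0,0,-0.022,-0.001,0,1,0,0,0,-0.022,-0.001,0,1,0,0,0,-0.022,-0.001,0,1,0,0,0,-0.022,-0.001,0,1,0,0,0,-0.02,-0.001,0,1,0,0,0,-0.012,0,0,1,0,0,0,0,0,0,1,0,0,0,0,0,0,1]}}

```text
clock: 4.2
eef_pos: [504.9, 102.9, 6.4]
tool_rot: [3.141, -0.001, 1.45]
force: [-0.1, 0.3, -1.9]
width: 37.9
gripper_force: 60.3
```

Run:
```python
from h import *
np.save("c2.npy",ctrl.calibration("wrist"),allow_pickle=True)
im={n:ctrl.get_image(n)[:,:,::-1] for n in("wrist","side","scene")}
for n in im: cv2.imwrite(f"pics/{n}2.png",im[n])
f=lambda i,s:cv2.resize(i,None,fx=s,fy=s,interpolation=cv2.INTER_CUBIC)
a=f(im["side"][200:280,270:350],5);b=f(im["scene"][150:230,310:390],5)
w=f(im["wrist"][200:320,200:460],800/260)[:200+170]
cv2.imwrite("pics/m2.png",np.hstack([a,b]));
```

```text
(no output)
```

View pics/m2.png

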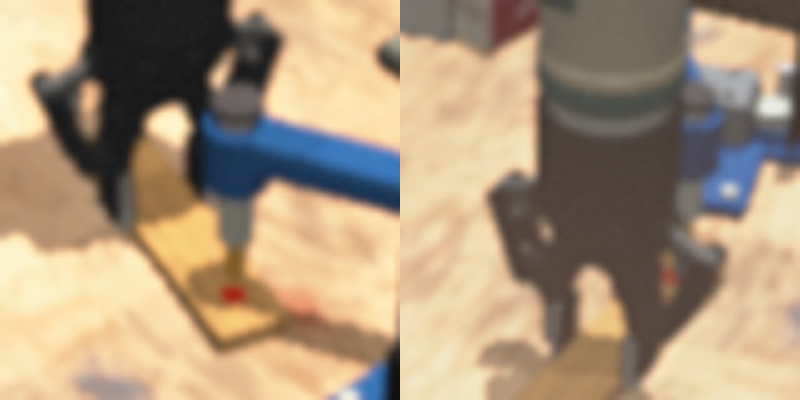

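The side crop shows the spot (233,294) with the pin tip (234,278) above it. In the scene crop the spot appears at (267,275) through the finger gap.

Run:
```python
from h import *
S=lambda x,y:((x+.5)/5-.5+270,(y+.5)/5-.5+200)
Q=lambda x,y:((x+.5)/5-.5+310,(y+.5)/5-.5+150)
print("spot",at("side",*S(233,294),14),"pin",at("side",*S(235,279),29), "pin from 1st img",at("side",*A(75,207),29))
print("scene spot",at("scene",*Q(267,275),14),"pin",at("scene",*B(388,237),29))
im=cv2.imread("pics/scene2.png")[150:230,310:390]; s2=cv2.imread("pics/side2.png")[200:280,270:350]
for i,f in((im,Q),(s2,S)):
    h=i.astype(int);m=(h[...,2]>h[...,1]+50)&(h[...,2]>h[...,0]+50)
    ys,xs=np.nonzero(m);print(list(zip(xs,ys)))
o=cv2.resize(im[30:70,35:75],None,fx=12,fy=12,interpolation=cv2.INTER_CUBIC)
o2=cv2.resize(s2[40:70,30:60],None,fx=16,fy=16,interpolation=cv2.INTER_CUBIC)
cv2.imwrite("pics/z.png",cv2.resize(np.hstack([o,o2]),(800,400)))
```

```text
spot [496.43131975  22.39168954] pin [493.54488525  16.68397511] pin from 1st img [492.42203738  16.44941024]
scene spot [499.85257235  19.11663603] pin [494.06614672   7.9636346 ]
[(np.int64(53), np.int64(54)), (np.int64(54), np.int64(54)), (np.int64(53), np.int64(55)), (np.int64(54), np.int64(55)), (np.int64(53), np.int64(56)), (np.int64(54), np.int64(56))]
[(np.int64(17), np.int64(18)), (np.int64(18), np.int64(18)), (np.int64(18), np.int64(19)), (np.int64(18), np.int64(20)), (np.int64(38), np.int64(41)), (np.int64(39), np.int64(41)), (np.int64(40), np.int64(41)), (np.int64(37), np.int64(42)), (np.int64(38), np.int64(42)), (np.int64(35), np.int64(43)), (np.int64(36), np.int64(43)), (np.int64(37), np.int64(43)), (np.int64(31), np.int64(44)), (np.int64(32), np.int64(44)), (np.int64(33), np.int64(44)), (np.int64(34), np.int64(44)), (np.int64(35), np.int64(44)), (np.int64(28), np.int64(45)), (np.int64(29), np.int64(45)), (np.int64(30), np.int64(45)), (np.int64(31), np.int64(45)), (np.int64(42), np.int64(45)), (np.int64(28), np.int64(46)), (np.int64(29), np.int64(46)), (np.int64(42), np
[... 5012 characters left out ...]
nt64(66)), (np.int64(44), np.int64(66)), (np.int64(45), np.int64(66)), (np.int64(46), np.int64(66)), (np.int64(47), np.int64(66)), (np.int64(48), np.int64(66)), (np.int64(53), np.int64(68)), (np.int64(54), np.int64(68)), (np.int64(55), np.int64(68)), (np.int64(50), np.int64(69)), (np.int64(62), np.int64(70)), (np.int64(65), np.int64(71)), (np.int64(66), np.int64(71)), (np.int64(68), np.int64(72)), (np.int64(69), np.int64(72)), (np.int64(70), np.int64(72)), (np.int64(58), np.int64(74)), (np.int64(59), np.int64(74)), (np.int64(61), np.int64(74)), (np.int64(59), np.int64(75)), (np.int64(60), np.int64(75)), (np.int64(61), np.int64(75)), (np.int64(61), np.int64(76)), (np.int64(62), np.int64(76))]
```

View pics/z.png

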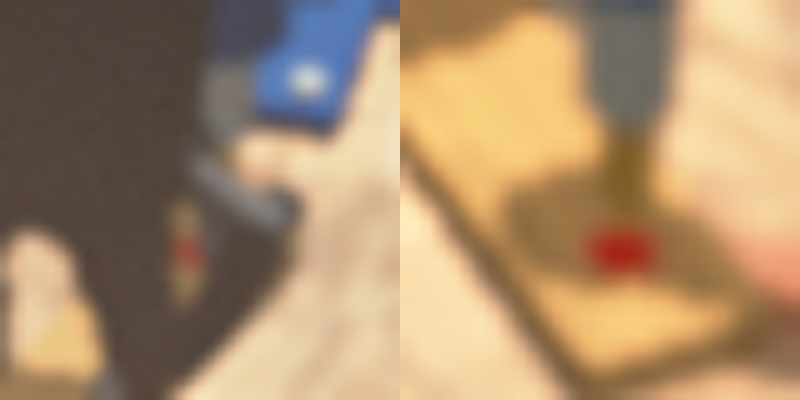

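The side view shows the spot about 6-7 mm behind the pin, mostly in +y. I'll nudge it, then check again numerically.

{"method": "carry_out", "body": {"deltas": [0,0,0,-0.003,-0.001,0,1,0,0,0,-0.003,-0.0012,0,1,0,0,0,0,0,0,1,0,0,0,0,0,0,1]}}

```text
clock: 4.85
eef_pos: [501.7, 96.3, 6.3]
tool_rot: [3.141, -0.0, 1.449]
force: [-0.8, -0.8, -1.3]
width: 37.8
gripper_force: 60.3
```

Run:
```python
from h import *
def red(i,x0,x1,y0,y1):
    h=i.astype(float)[y0:y1,x0:x1];w=np.clip(h[...,0]-1.6*h[...,1]-30,0,None)   # rgb
    ys,xs=np.mgrid[y0:y1,x0:x1];return (w*xs).sum()/w.sum(),(w*ys).sum()/w.sum(),w.sum()
o=cv2.imread("pics/side2.png")[:,:,::-1];n=ctrl.get_image("side");cv2.imwrite("pics/side3.png",n[:,:,::-1])
for i in(o,n):
    u,v,k=red(i,311,323,254,266);print(u,v,k,at("side",u,v,14))
print(n[246:266,310:324].sum(2)//3); print((n[246:266,310:324,0].astype(int)-n[246:266,310:324,1]))
f=lambda i:cv2.resize(i[244:268,304:330],None,fx=15,fy=15,interpolation=cv2.INTER_NEAREST)
sc=ctrl.get_image("scene");cv2.imwrite("pics/scene3.png",sc[:,:,::-1])
first=cv2.imread("pics/side0.png")
cv2.imwrite("pics/z3.png",np.hstack([f(first),f(n[:,:,::-1])]))
```

```text
316.22328767123287 258.3972602739726 437.9999999999999 [496.48604551  22.36839123]
316.55173688100524 260.4105691056911 541.1999999999999 [492.83740799  15.50949504]
[[192 191 180 153 119 106 105 104 102 111 152 198 210 212]
 [192 190 182 158 125 109 105 105 103 115 158 197 208 209]
 [192 191 187 172 145 115 104 103 107 129 173 201 206 205]
 [191 192 190 183 163 123 101  98 109 148 190 208 208 206]
 [190 192 190 187 167 121  94  92 111 159 199 212 211 209]
 [187 184 182 177 157 113  88  89 113 164 201 211 212 210]
 [175 162 155 149 130 101  88  89 118 166 196 207 206 204]
 [146 131 123 120 109  93  86  91 120 164 190 197 196 196]
 [121 114 112 111 106  97  89  91 114 153 180 189 192 193]
 [114 113 112 112 108 102  93  95 108 133 159 177 186 192]
 [115 114 113 112 110 108 101 102 107 118 133 151 173 186]
 [112 113 114 114 112 110 107 108 107 112 117 129 150 171]
 [109 111 113 113 112 108 105 104 105 107 110 117 129 150]
 [113 112 115 114 107 100  94  92  94 100 107 112 118 130]
 [136 131 132 129 115  98  87  84  87  96 105 111 114 120]
 [163 162 164 161 145 127 113 112 115 122 124 116
[... 727 characters left out ...]
9  39  39  37  36  34  35  41  50  49  46  46  46]
 [ 38  39  38  38  37  36  35  34  39  45  51  51  50  47]
 [ 38  38  39  38  38  37  37  35  36  40  44  50  54  51]
 [ 38  38  37  38  37  39  40  40  38  39  40  43  50  57]
 [ 37  37  39  38  41  46  52  55  50  44  39  39  44  55]
 [ 39  38  40  43  53  73  86  90  81  62  44  38  41  49]
 [ 48  46  49  58  85 117 136 139 117  80  49  38  39  44]
 [ 57  57  57  69  98 133 150 152 125  83  53  41  38  40]
 [ 55  52  50  56  73  94 108 112  97  71  60  51  46  46]
 [ 57  52  48  49  53  59  65  69  62  53  50  52  55  55]
 [ 49  56  51  47  45  44  45  47  47  44  44  46  48  47]
 [ 39  52  56  50  46  44  41  41  42  44  44  45  47  49]]
```

View pics/z3.png

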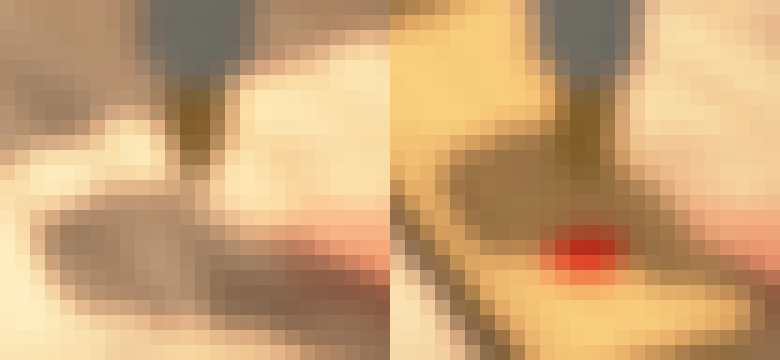

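{"method": "carry_out", "body": {"deltas": [0,0,0,0,0,0,-1,0,0,0,0,0,0,-1,0,0,0,0,0,0,-1,0,0,0,0,0,0,-1,0,0,0,0,0,-0.02,-1,0,0,0,0,0,-0.05,-1,0,0,0,0.03,0,-0.05,-1,0,0,0,0.04,0,-0.04,-1,0,0,0,0.04,0,0,-1,0,0,0,0.04,0,0,-1,0,0,0,0,0,0,-1,0,0,0,0,0,0,-1]}}

```text
clock: 6.45
eef_pos: [519.6, 244.1, 166.0]
tool_rot: [-3.141, 0.001, 1.448]
force: [-0.1, -0.4, 0.8]
width: 85.2
gripper_force: 0.0
```

Run:
```python
from h import *
cw=ctrl.calibration("wrist");np.save("c4.npy",cw,allow_pickle=True)
im={n:ctrl.get_image(n) for n in("wrist","side","scene")}
for n in im: cv2.imwrite(f"pics/{n}4.png",im[n][:,:,::-1])
C={n:ctrl.calibration(n) for n in("side","scene")};C["wrist"]=cw
t=[]
for n in im:
    u0,v0=proj(C[n],n,np.array([494.,16,14]));u0,v0=int(u0),int(v0);print(n,u0,v0)
    c=im[n][v0-12:v0+12,u0-10:u0+10].astype(float);w=np.clip(c[...,0]-1.8*c[...,1]-20,0,None)
    ys,xs=np.mgrid[v0-12:v0+12,u0-10:u0+10]
    if w.sum()>0:
        u,v=(w*xs).sum()/w.sum(),(w*ys).sum()/w.sum();print(" spot",u,v,w.sum(),at(n,u,v,14,C[n]))
    x=max(u0-13,0);y=max(v0-26,0);cr=im[n][y:y+40,x:x+26,::-1];print(" crop origin",x,y)
    t.append(cv2.resize(cr,(260,400),interpolation=cv2.INTER_NEAREST))
cv2.imwrite("pics/z4.png",np.hstack(t))
```

```text
wrist 320 352
 crop origin 307 326
side 316 260
 spot 316.65579044117646 260.4977022058823 435.19999999999993 [492.86756155  15.09127856]
 crop origin 303 234
scene 365 204
 spot 366.546875 204.0 12.799999999999983 [491.80109684  11.97564889]
 crop origin 352 178
```

View pics/z4.png

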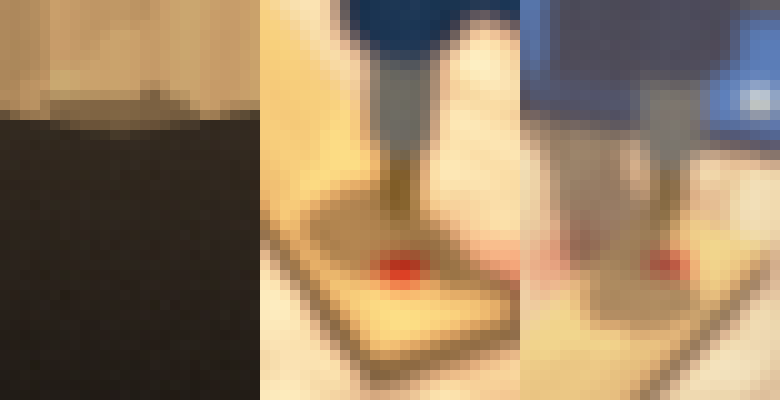

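The spot lines up laterally with the pin in both views: side pin x 14.0 against spot 14.1, scene pin about 14.8 against spot 14.9. A sub-pixel check will confirm it before I work out the handle approach.

Run:
```python
from h import *
for n,x0,yq,ys in(("side",303,(243,249),(258,263)),("scene",352,(188,193),(203,206))):
    i=cv2.imread(f"pics/{n}4.png").astype(int);i=i[:,:,::-1]
    q=i[yq[0]:yq[1],x0:x0+26]; print(n,"quill sat",(q[...,0]-q[...,2]).mean(0).round().astype(int).tolist())
    p=i[ys[0]:ys[1],x0:x0+26];print(" spot r-g",(p[...,0]-p[...,1]).mean(0).round().astype(int).tolist())
    b=i[yq[1]+2:yq[1]+5,x0:x0+26];print(" pin lum",(b.sum(2)/3).mean(0).round().astype(int).tolist())
# pointer & clip in side0, joint measurement in clamp frame
p=[557.018,-116.366,.163]
i=cv2.imread("pics/side4.png").astype(int)[:,:,::-1][290:345,335:385]
ys,xs=np.mgrid[290:345,335:385]
for nm,m in(("yellow",np.clip(np.minimum(i[...,0],i[...,1])-i[...,2]-110,0,None)),("red",np.clip(i[...,0]-1.9*i[...,1]-20,0,None))):
    print(nm,(m*xs).sum()/m.sum(),(m*ys).sum()/m.sum(),m.sum(),xs[m>0].min(),xs[m>0].max(),ys[m>0].min(),ys[m>0].max())
c=ctrl.calibration("side")
for x in(-84,-80,-76):print("ptr tip",x,proj(c,"side",W(p,(x,-48,43))))
for x in(-130,-125,-120,-116):print("clip",x,proj(c,"side",W(p,(x,-61,38))))
```

```text
side quill sat [124, 124, 124, 124, 124, 123, 121, 120, 115, 114, 96, 49, 20, 13, 12, 14, 30, 70, 84, 78, 77, 77, 78, 80, 80, 82]
 spot r-g [33, 35, 38, 44, 48, 52, 52, 48, 48, 49, 54, 68, 87, 104, 108, 91, 65, 49, 41, 43, 49, 55, 58, 61, 66, 72]
 pin lum [180, 183, 187, 193, 197, 197, 192, 184, 173, 168, 163, 144, 109, 87, 92, 123, 177, 210, 217, 216, 215, 216, 216, 214, 212, 212]
scene quill sat [45, 36, 28, 22, 19, 17, 15, 12, 9, 7, 8, 12, 12, 13, 14, 14, 15, 11, -11, -40, -52, -49, -36, -28, -34, -50]
 spot r-g [47, 57, 64, 66, 63, 49, 41, 38, 34, 34, 31, 35, 46, 64, 78, 88, 84, 57, 35, 30, 32, 37, 41, 39, 37, 36]
 pin lum [211, 204, 184, 151, 131, 128, 126, 126, 123, 124, 137, 156, 155, 124, 103, 111, 144, 183, 200, 199, 197, 202, 211, 215, 213, 210]
yellow 362.64684684684687 298.34234234234236 555 361 365 297 300
red 352.2460223924573 314.4440188568061 339.4000000000001 351 354 313 316
ptr tip -84 [362.33990993 300.37138595]
ptr tip -80 [363.57057866 299.46843115]
ptr tip -76 [364.79568921 298.56955446]
clip -130 [352.14846343 316.10201856]
clip -125 [353.7646473  314.89212792]
clip -120 [355.37142778 313.68927674]
clip -116 [356.65013676 312.73202301]
```

The spot sits within about 2 mm of the pin. Next is the handle: turn to the clamp's yaw and cross over high.

{"method": "carry_out", "body": {"deltas": [0,0,-8.2,0,0,-0.01,-1,0,0,-8.2,0,0,-0.01,-1,0,0,0,-0.03,-0.008,0,-1,0,0,0,-0.043,-0.011,0,-1,0,0,0,-0.045,-0.012,0,-1,0,0,0,-0.045,-0.012,0,-1,0,0,0,-0.045,-0.012,0,-1,0,0,0,-0.045,-0.012,0,-1,0,0,0,-0.045,-0.012,0,-1,0,0,0,-0.043,-0.011,0,-1,0,0,0,-0.03,-0.008,0,-1,0,0,0,-0.008,-0.002,0,-1]}}

```text
clock: 8.1
eef_pos: [482.1, -148.2, 186.4]
tool_rot: [-3.141, 0.001, 1.729]
force: [-0.1, 1.6, 0.0]
width: 85.2
gripper_force: 0.0
```

Run:
```python
from h import *
s=ctrl.read_state();print(s["clock"],s["eef_pos"],s["tool_rot"])
c=ctrl.calibration("wrist");i=ctrl.get_image("wrist");np.save("c5.npy",c,allow_pickle=True);cv2.imwrite("pics/wrist5.png",i[:,:,::-1])
p=[557.018,-116.366,.163]
def tool(w):
    d=np.array(w)[:2]-s["eef_pos"][:2];y=s["tool_rot"][2]
    return d@[np.cos(y),np.sin(y)],d@[np.sin(y),-np.cos(y)]
print("grip tool dx,dy",tool(W(p,(-80,-20,0))))
for q in((-86,2,100),(-86,-42,100),(-74,2,100),(-74,-42,100),(-40,140,138)):print(q,proj(c,"wrist",W(p,q)).round(1))
u,v=proj(c,"wrist",W(p,(-80,-5,100))).astype(int)
for r in range(v-20,v+40,4):print(r,(i[r,u-30:u+30:2].sum(1)//3).tolist() if r<400 else "")
print(u)
```

```text
8.1 [ 482.06681993 -148.22282315  186.36126924] [-3.14104685e+00  9.01937657e-04  1.72928031e+00]
grip tool dx,dy (np.float64(-0.7323909905410018), np.float64(-0.8693089514393068))
(-86, 2, 100) [309.3 175.4]
(-86, -42, 100) [310.1 229.1]
(-74, 2, 100) [325.2 175.3]
(-74, -42, 100) [325.1 229. ]
(-40, 140, 138) [380.1 -23.5]
164 [132, 131, 131, 132, 131, 130, 130, 128, 129, 131, 131, 113, 49, 48, 49, 48, 48, 48, 76, 74, 77, 83, 83, 77, 74, 80, 80, 80, 65, 62]
168 [131, 131, 130, 131, 130, 130, 129, 129, 129, 129, 129, 86, 50, 49, 50, 50, 48, 49, 69, 76, 76, 74, 77, 72, 76, 80, 80, 78, 59, 68]
172 [128, 128, 129, 130, 128, 128, 128, 129, 129, 128, 127, 71, 49, 51, 51, 50, 50, 49, 89, 105, 105, 115, 116, 117, 124, 157, 158, 148, 141, 111]
176 [127, 130, 130, 131, 130, 128, 129, 127, 128, 129, 125, 55, 51, 52, 51, 51, 52, 50, 95, 233, 238, 238, 240, 240, 240, 240, 240, 240, 197, 113]
180 [130, 130, 128, 128, 129, 127, 128, 126, 127, 128, 124, 52, 53, 53, 54, 54, 54, 52, 86, 232, 238, 238, 240, 240, 240, 239, 240, 240, 186, 116]
184 [121, 122, 120, 120, 120, 126, 126, 125, 127, 126, 122,
[... 661 characters left out ...]
16, 110, 112]
204 [119, 118, 121, 120, 120, 120, 119, 119, 119, 118, 115, 61, 62, 62, 58, 59, 57, 56, 83, 120, 121, 110, 120, 109, 109, 116, 114, 181, 237, 237]
208 [81, 80, 80, 81, 81, 82, 81, 81, 81, 81, 79, 62, 64, 69, 67, 67, 65, 61, 66, 82, 82, 82, 81, 77, 76, 79, 116, 198, 231, 229]
212 [97, 95, 96, 97, 97, 96, 96, 96, 96, 96, 94, 64, 63, 67, 68, 68, 64, 63, 74, 95, 96, 96, 96, 95, 96, 92, 114, 116, 115, 115]
216 [97, 94, 96, 97, 98, 97, 98, 96, 97, 96, 95, 64, 64, 68, 68, 66, 65, 63, 75, 97, 97, 97, 97, 97, 96, 98, 120, 133, 141, 144]
220 [220, 230, 199, 223, 222, 165, 230, 187, 222, 230, 160, 101, 65, 68, 69, 67, 66, 65, 148, 232, 199, 233, 233, 234, 234, 236, 163, 182, 176, 186]
317
```

{"method": "carry_out", "body": {"deltas": [0,0,-0.3,-0.001,-0.002,0.025,-1,0,0,0,0,0,0.035,-1,0,0,0,0,0,0.035,-1,0,0,0,0,0,0.02,-1,0,0,0,0,0,0.01,-1,0,0,0,0,0,0,0,0,0,0,0,0,0,0.5,0,0,0,0,0,0,1,0,0,0,0,0,0,1,0,0,0,0,0,0,1,0,0,0,0,0,0,1]}}

```text
clock: 9.52
eef_pos: [479.4, -146.9, 61.9]
tool_rot: [-3.139, -0.0, 1.739]
force: [-4.7, -1.6, 6.0]
width: 11.5
gripper_force: 58.9
```

{"method": "carry_out", "body": {"deltas": [0,0,0,0,-0.005,0,1,0,0,0,0,-0.005,0,1,0,0,0,0,-0.005,0,1,0,0,0,0,-0.005,0,1,0,0,0,0,-0.005,0,1,0,0,0,0,-0.005,0,1,0,0,0,0,-0.005,0,1,0,0,0,0,-0.004,0,1,0,0,0,0,0,0,1,0,0,0,0,0,0,1]}}

```text
clock: 10.78
eef_pos: [445.9, -152.6, 61.9]
tool_rot: [3.136, 0.001, 1.741]
force: [6.1, 1.8, 3.6]
width: 11.6
gripper_force: 58.8
```

```bash
cat > m.py <<'E'
from h import *
s=ctrl.read_state();print(s["clock"],s["eef_pos"].round(1),s["force"].round(1),s["width"])
p=np.array([557.018,-116.366,.163]);c=ctrl.calibration("side")
I=ctrl.get_image("side");cv2.imwrite("pics/side_m%d.png"%(s["clock"]*100),I[:,:,::-1])
def blob(I,k):
    i=I.astype(int)[285:350,330:390];ys,xs=np.mgrid[285:350,330:390]
    m=np.clip(np.minimum(i[...,0],i[...,1])-i[...,2]-110,0,None) if k=="y" else np.clip(i[...,0]-1.9*i[...,1]-20,0,None)
    return np.array([(m*xs).sum()/max(m.sum(),1),(m*ys).sum()/max(m.sum(),1)]),m.sum()
for n,J in(("home",cv2.imread("pics/side4.png")[:,:,::-1]),("now",I)):
    (y,ky),(r,kr)=blob(J,"y"),blob(J,"r")
    # clamp x of yellow (z 43 plane) & red (z 39 plane)
    R=np.array([[np.cos(p[2]),np.sin(p[2])],[-np.sin(p[2]),np.cos(p[2])]])
    print(n,"yel",y.round(2),ky,(R@(at("side",*y,43)-p[:2])).round(1),"red",r.round(2),kr,(R@(at("side",*r,39)-p[:2])).round(1))
i=I[254:266,311:323].astype(float);w=np.clip(i[...,0]-1.8*i[...,1]-20,0,None);ys,xs=np.mgrid[254:266,311:323]
print("spot",(w*xs).sum()/w.sum(),(w*ys).sum()/w.sum(),w.sum())
E
python3 m.py
```

```text
10.775 [ 445.9 -152.6   61.9] [6.1 1.8 3.6] 11.619920440460584
home yel [362.65 298.34] 555 [-78.9 -44.3] red [352.25 314.44] 339.4000000000001 [-127.2  -58.6]
now yel [351.75 306.07] 512 [-113.3  -43.9] red [352.22 314.39] 438.70000000000005 [-127.1  -58.4]
spot 316.85088633993746 260.77476538060483 191.79999999999995
```

{"method": "carry_out", "body": {"deltas": [0,0,0,0,-0.004,0,1,0,0,0,0,-0.004,0,1,0,0,0,0,-0.004,0,1,0,0,0,0,-0.002,0,1,0,0,0,0,0,0,1,0,0,0,0,0,0,1,0,0,0,0,0,0,1]}}

```text
clock: 11.7
eef_pos: [433.4, -154.8, 61.9]
tool_rot: [3.134, 0.001, 1.742]
force: [9.2, 2.8, 2.9]
width: 11.4
gripper_force: 58.7
```

```bash
python3 m.py
python3 - <<'E'
from h import *
import glob
p=np.array([557.018,-116.366,.163])
# scene: clip vs rail ends, clamp frame
J=cv2.imread("pics/scene4.png")[:,:,::-1].astype(int)[155:185,385:425]
m=np.clip(J[...,0]-1.7*J[...,1]-15,0,None);ys,xs=np.mgrid[155:185,385:425]
u,v=(m*xs).sum()/m.sum(),(m*ys).sum()/m.sum();R=np.array([[np.cos(p[2]),np.sin(p[2])],[-np.sin(p[2]),np.cos(p[2])]])
print("scene clip",u,v,m.sum(),[(R@(at("scene",u,v,z)-p[:2])).round(1) for z in(38,41)])
c=ctrl.calibration("scene")
# scene rail front end & side rail front end from the side0 crop
print("scene front tongue",R@(at("scene",*B(583,181),10)-p[:2]),"side",R@(at("side",*A(101,495),10)-p[:2]),R@(at("side",*A(193,562),10)-p[:2]))
print("side rail front top",R@(at("side",*A(183,513),38)-p[:2]),"scene",R@(at("scene",*B(594,112),38)-p[:2]))
I=cv2.imread(sorted(glob.glob("pics/side_m*.png"))[-1])[300:322,338:362]
g=I.astype(int)
for r in range(22):print(300+r,' '.join('Y' if min(b[2],b[1])-b[0]>90 else 'R' if b[2]>1.8*b[1]+20 else '#' if b.sum()<200 else 'w' if b.min()>150 else 'b' if b[0]>b[2]+40 else '.' for b in g[r]))
E
```

```text
11.7 [ 433.4 -154.8   61.9] [9.2 2.8 2.9] 11.350840476542222
home yel [362.65 298.34] 555 [-78.9 -44.3] red [352.25 314.44] 339.4000000000001 [-127.2  -58.6]
now yel [347.72 309.09] 532 [-126.  -44.] red [352.32 314.47] 410.00000000000006 [-127.1  -58.7]
spot 316.76 260.9266666666667 90.0
scene clip nan nan 0.0 [array([nan, nan]), array([nan, nan])]
scene front tongue [-164.43676338   -5.88141003] side [-164.78221624   -6.59603234] [-162.04343967  -65.34361995]
side rail front top [-163.17987192  -58.40664602] scene [-162.17563305  -61.98872287]
300 . # # # # # # # # . . w w w w w w . . . . . b b
301 # # # # # # # # # . . w w w w w . . . . . b b b
302 # # # # # # # # # . . w w w w . . . . b b b b b
303 # # # # # # # # # . . w w . . . . . b b b b b b
304 # # # # # # # # # . . . . . . . . b b b b b b b
305 # # # # # # # # # # . . . . . . b b b b b b b b
306 # # # # # # # # # . . . . . b b b b b b b b b b
307 # # # # # # # # . Y . . . b b b b b b b b b b .
308 # # # # # # # # Y Y Y . . b b b b b b b b b w w
309 # # # # # # # # Y Y Y Y . . b b b b b b . w w w
310 # # # # # # # # Y Y Y Y Y . b b b b b w w w w w
311 # # # # # # # # # . . Y . . b b b b w w w w w w
312 # # # # # # # # # . . . . . . . w w w w w w w .
313 # # # # # # # # # b b b . R R . w w w w w w . .
314 # # # # # # # # # b b b . R R R . w w w w . . .
315 # # # # # # # # b b b b . . R R R . . . . . . .
316 b b b # # # # b b b b w w w . R R . . . . . . .
317 b b b b b # # b b b w w w w w . R . . . . . . .
318 b b b b b b b . . w w w w w w . . . . . . . . .
319 b b b b b b . w w w w w w w . . R . . . . . . .
320 b b b b b b w w w w w w w . . . R . . . . . . b
321 b b b b w w w w w w w w . . . . . . . . . . b b<stdin>:7: RuntimeWarning: invalid value encountered in scalar divide
```

{"method": "carry_out", "body": {"deltas": [0,0,0,0,-0.0018,0,1,0,0,0,0,0,0,1,0,0,0,0,0,0,1,0,0,0,0,0,0,1,0,0,0,0,0,0,1]}}

```text
clock: 12.38
eef_pos: [431.8, -155.0, 61.9]
tool_rot: [3.134, 0.002, 1.742]
force: [9.1, 3.6, 2.0]
width: 11.5
gripper_force: 58.7
```

```bash
python3 m.py
python3 - <<'E'
from h import *
I=cv2.imread("pics/scene4.png")[190:215,352:378].astype(float);J=ctrl.get_image("scene")[190:215,352:378,::-1].astype(float)
for K in(I,J):
    r=K[10:20,:,2]-K[10:20,:,1];print(r.max(0).round().astype(int).tolist())
S=cv2.imread("pics/side4.png");import glob
T=cv2.imread(sorted(glob.glob("pics/side_m*.png"))[-1])
for Q in(S,T):
    q=Q.astype(int)[252:266,309:325];print("\n".join(' '.join('R' if b[2]>1.8*b[1]+20 else '#' if b.sum()<330 else '.' for b in row) for row in q));print()
E
```

```text
12.375 [ 431.8 -155.    61.9] [9.1 3.6 2. ] 11.527245085317775
home yel [362.65 298.34] 555 [-78.9 -44.3] red [352.25 314.44] 339.4000000000001 [-127.2  -58.6]
now yel [347.4  309.61] 574 [-127.6  -44.6] red [352.34 314.49] 403.5000000000001 [-127.1  -58.8]
spot 316.7843137254902 260.90849673202615 91.8
[50, 59, 65, 70, 68, 53, 47, 44, 38, 38, 38, 37, 51, 72, 89, 99, 93, 61, 42, 42, 44, 46, 46, 45, 39, 37]
[50, 58, 65, 69, 68, 55, 48, 45, 40, 39, 38, 37, 41, 43, 49, 70, 89, 62, 43, 43, 45, 46, 46, 45, 39, 36]
. . . . . . # # # . . . . . . .
. . . . . . # # # . . . . . . .
. . . . . . # # # . . . . . . .
. . . . . . . # # . . . . . . .
. . . . . . . . . . . . . . . .
. . . . . . . . . . . . . . . .
. . . . . . . . . # # . . . . .
. . . . . . . # # # # # . . . .
. . . . . . R R R R # # # . . .
. . . . . . R R R R . . . . . .
. . . . . . . . . . . . . . . .
. . . . . . . . . . . . . . . .
. . . . . . . . . . . . . . . .
# . . . . . . . . . . . . . . .

. . . . . . # # # # . . . . # #
. . . . . # # # # # . . . . # #
. . . . . # # # # # . . . . . #
. . . . . # # . . . . . . . . #
. . . . . . # # . . . . . . . #
. . . . . . # # # # # . . . . #
. . . . . . # # # # # . . . . #
. . . . . . # # # # # # . . # #
. . . . . . # # # R # # . # # #
. . . . . . R R R R . . . # # #
. . . . . . . . . . . . . # # #
. . . . . . . . . . . . . . # #
. . . . . . . . . . . . . . # #
# . . . . . . . . . . . . . # #
```

```bash
python3 -c "
from cell import ctrl
print(ctrl.finish_job())"
```

```text
the job is handed in; nothing more can be done
None
```

I handed the job in at about 12.4 s; I don't have the verdict. By my measurements the pin rests about 2–3 mm from the red spot's centre. The fingers still hold the handle about 49 mm out, with the pointer within about 2 mm of the clip.

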